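# Shut the flap of the fastener box

### The arm

A 7-joint arm with a two-finger parallel gripper is mounted at the origin on the work surface. World frame = base frame: x ahead of the robot, y to its left, z up, the work surface at z = 0. Lengths are in m, angles in rad, forces in N, time in s.
With the tool pointing down it reaches from about 0.35 to 0.775 m from the base axis. Payload 3.1 kg.
Tool frame: the origin (TCP) lies between the finger pads; the fingertips stand 22 mm ahead of it and the grasp point (between the pads) lies 3 mm ahead of it; z points along the fingers, y is the direction in which the jaws open and shut (so a half turn about z gives the same grasp; the last joint's range is limited). The gripper opens to 85 mm and grips with 20 to 120 N. Pads are 22 mm wide; open, the fingers measure 114 mm over their backs; the gripper's body (76 mm by 85 mm) begins 54 mm behind the grasp point. The pads swing forward as they close: fully open they stand 13 mm farther back than shut.
Start: joints at [-1.216, 0.311, 0.014, 1.512, -0.004, 1.319, -0.027], TCP at [0.213, 0.507, 0.253] pointing down, gripper open.
Joint ranges: [-2.7, 2.7], [-0.3, 1.91], [-1.27, 1.3], [0.12, 2.57], [-1.44, 4.58], [0.2, 2.03], [-3.05, 3.05]. Speed limits (rad/s): [2.79, 2.79, 3.14, 3.14, 3.14, 3.14, 3.14].

### API

Orientations are given as a rotation vector (axis times angle).
In Python, from bench import get_obs, viewer, r gives the robot as it stands. The module is installed in compiled form; this text tells all that it offers.
- The arm moves only by the shell command python3 -m handwheel 'ROWS' [OPENING]. ROWS is JSON, a list of rows, each an object with "travel": the shift along the tool's x, y, z in cm, a list of three; "rot": the turn, a rotation vector about the tool's x, y, z in rad, a list of three. A call has 1 to 10 rows; each row is the pose to reach, as a shift and turn from the pose commanded when the call began, along the tool's axes at that moment; what a row does not reach only later rows make up. A row lasts 1/12 s, in which the tool goes at most 41.7 mm and 7.16 degrees, less where a joint would pass 70% of its speed; a pose out of reach is approached as far as the arm can. A call with a gripper value outside its range is refused whole. OPENING is the closure, from -1 (fully open) to 1 (shut), set as the call begins (- or left out, the last holds). The fingers move at their own pace and stop on an object; the grip force is fixed at half the most. Time passes only in rows, so rows that repeat a pose let the fingers close. It gives the time, the measured TCP pose, the force and the opening at its end, in the units of the state.
- get_obs(): the state, without advancing time (a new reading comes with each control period).
- viewer.get_image(name): name is "scene" or "top"; returns the picture (480x640x3 uint8, red, green, blue); there is no depth.
- viewer.calibration(name): a dict with "K" (3x3 intrinsics, pixels), "pose" (4x4, takes a point from camera to world coordinates). Camera axes: x right, y down, z forward; pixel columns grow to the right and rows downward; lengths in m; the calibration is good to about 2 mm. A picture is of the moment at which its call begins. calibration takes no time and is no camera call.
- r.hand_in(): hands the job in, once; it reports no verdict.
The state is a dict: "t": time; "q": joint angles; "qd": joint speeds; "joint_efforts": joint torques, N m; "eef_pos": TCP position; "tool_rot": TCP orientation; "force": force on the tool from outside, world axes, zero at the start; "ft_torque": the same for the moment, N m; "width": finger opening in m.
Only numpy, scipy, OpenCV 4.12 (cv2) and the standard library are available. Lean on these libraries where they do the work, as an engineer would, in place of code of your own. Each camera call takes 0.05 s, during which the arm holds its last target.

### The job

Shut the fastener box that stands open on the bench: push its springy hinged flap over until it lies flat, keep it down, and push it along until its free edge sits fully home beneath the metal lip, so that it stays shut by itself when you let go and draw clear. Use only light pushes of the fingertips: do not pinch the flap, do not lift the box or push it away from its place, and leave the other things on the bench alone.

Things in the scene. Friction and masses are not known exactly. Their poses are not given: they have to be found in the camera images.
- tray: The fastener box: open plywood tray 160 x 124 mm, 49 mm high, walls 6 mm, 1.7 to 2.5 kg with its contents, loose on the bench (a level push above about 7 N may shift it). Origin: centre of its underside. x points level from the hinge side to the lip side, z up.
- slide (a joint): Shift of the flap with its hinge pin towards the lip (tray +x) in the slotted hinge, m: 0 back, 0.020 fully home at a stop. Starts at 0 to 0.003, stays where left; 3 N moves it. With the flap flat its edge is 7 mm short of the lip at 0 and 13 mm beneath it at 0.020; beyond 0.007 a raised flap would land on top of the lip.
- flap (a joint): Angle of the flap, rad: 0 flat over the tray, 1.57 upright, more leans back away from the lip (stop 2.1). Starts at 1.45 to 1.95. A light spring lifts it if let go before it is tucked; pressing it flat takes 0.13 N m (3 N at 45 mm from the hinge). Held beneath the lip it reads up to about 0.035.
- hinge (a point): Middle of the hinge pin (along the tray's y), 52 mm above the bench and 72 mm behind the tray's centre when slide is 0; shifts with slide. Axes as the tray's.
- flap_face (a point): On the middle of the flap's outer face, 45 mm from the hinge; x along the flap to its free edge, z out of the face. Plywood panel 112 mm wide, 5 mm thick (2.5 either side of the pin axis), 3 to 115 mm from the hinge. A wooden batten (90 mm along y, 12 mm high) stands on this face 74 to 88 mm from the hinge; on the bare face before it a fingertip can press down, then push on the batten.
- flap_edge (a point): Middle of the flap's free edge, 115 mm from the hinge, half-way through its thickness.
- lip_edge (a point): Middle of the lower inner edge of the aluminium lip, 58 mm above the bench, 50 mm from the tray's centre; axes as the tray's. The lip is 124 mm long along y, 5 mm thick, on the tray's +x wall; it overhangs inward over tray x = 50 to 80 mm (top at 63 mm), closed beneath by a riser from x = 74 mm on.
- pine_block: Bystander: pine block 110 x 40 x 36 mm high beside the box; origin at the centre of its underside, x along its length.
- screwdriver: Bystander: screwdriver 170 mm long lying on the other side of the box, about 30 mm high; x along it towards the tip.
- glue: Bystander: white bottle, 52 mm across, 130 mm high; origin at the centre of its underside.
- jar: Bystander: glass jar, 64 mm across, 75 mm high; origin at the centre of its underside.
- try_square: Bystander: try square lying flat, wooden stock 100 x 18 x 18 mm along x, steel blade 140 mm along +y; origin under the middle of the stock.
- sander: Bystander: sanding block 105 x 62 x 40 mm high; origin at the centre of its underside.
- hammer: Bystander: hammer 270 mm long lying flat at the far side of the bench; x along it towards the head.
Mind the look-alikes: they are no part of the job. Of the things like the tray, leave any that is turquoise; of the rest the larger one is meant.

How it is judged:
On the way, in this order (a step that is already met when the one before it is completed fails the run):
1. the flap is folded over until it lies flat (value of joint flap below 0.07 rad), for 0.02 s.
2. its free edge is pushed beneath the lip (value of joint slide above 0.016 m and value of joint flap below 0.06 rad), for 0.1 s.
At the end, for the whole second after the job is handed in: The flap lies flat (below 0.06 rad) with its edge at least 8 mm in beneath the lip (slide beyond 0.016 m of 0.020), held there by the lip alone; the box stands flat and at rest on the bench within 30 mm of where it was (all of step 2 and x of flap_edge in the frame of lip_edge above 0.008 m and z of flap_edge in the frame of lip_edge below 0 m and height (world z) of tray below 0.004 m and angle between tray's own z axis and vertical below 0.05 rad and distance of tray from where it was at the start of the episode below 0.03 m and linear speed of tray below 0.01 m/s); the robot touches nothing.
It fails at once if the box is lifted or tipped (height (world z) of tray above 0.008 m or angle between tray's own z axis and vertical above 0.12 rad).
It fails at once if the box is pushed 40 mm or more from its place (distance of tray from where it was at the start of the episode above 0.04 m).
It fails at once if the flap is pinched or forced (more than 35 N from the fingers) (contact force between the fingers and tray above 35 N).
It fails at once if a bystander is moved by more than 30 mm (distance of any of pine_block, screwdriver, glue, jar, try_square, sander, hammer from where it was at the start of the episode above 0.03 m).
It fails at once if a bystander is lifted (height (world z) of any of pine_block, screwdriver, glue, jar, try_square, sander, hammer above 0.05 m).
It also fails if it takes over 38 s, if anything falls off the work surface, if the arm or the gripper's body presses on something with over 40 N, if the wrist force passes 120 N, or if a joint passes its speed limit or range.

## Working session

There is one attempt and no reset: what is moved stays moved. The work goes in short steps, Python scripts to look and compute and a shell command to move; the robot and the scene stay as the last step left them, time stands still between calls to the robot, and variables do not carry over. Pictures are saved under pics/ and viewed, and the job is handed in when it is done.

```bash
mkdir -p pics; python3 - <<'E'
from bench import get_obs, viewer, r
import cv2
o=get_obs();print(o)
for n in("scene","top"):
    im=viewer.get_image(n);cv2.imwrite(f"pics/{n}0.png",im[:,:,::-1]);print(n,viewer.calibration(n))
E
```

```text
{'t': 0.0, 'q': array([-1.21570193,  0.31168929,  0.01400937,  1.51306301, -0.00442063,
        1.31918557, -0.02717902]), 'qd': array([ 0.00061716, -0.00068331,  0.00151249,  0.00051513, -0.00163597,
       -0.00067751, -0.00087299]), 'joint_efforts': array([-2.27010573e-04, -3.79913342e+01,  1.45923123e-01, -2.30592817e+01,
        1.21818233e-02,  1.36438472e-02, -6.06499938e-06]), 'eef_pos': array([0.21228302, 0.50664855, 0.2522386 ]), 'tool_rot': array([-0.61901049, -3.07961806,  0.00358614]), 'force': array([0.93651139, 1.13876041, 0.64026158]), 'ft_torque': array([-0.02313478, -0.05715367,  0.00927324]), 'width': 0.08549109530394448}
scene {'K': array([[563.25461221,   0.        , 321.0822244 ],
       [  0.        , 563.25461221, 232.61550434],
       [  0.        ,   0.        ,   1.        ]]), 'pose': array([[ 0.0506461 ,  0.83756037, -0.54399227,  1.43757996],
       [ 0.99858322, -0.05137189,  0.01387388, -0.04037938],
       [-0.0163257 , -0.54392421, -0.83897552,  1.38382459],
       [ 0.        ,  0.        ,  0.        ,  1.        ]])}
top {'K': array([[438.85185326,   0.        , 314.784773  ],
       [  0.        , 438.85185326, 240.77113052],
       [  0.        ,   0.        ,   1.        ]]), 'pose': array([[-0.00627455, -0.97672128,  0.21442056,  0.35869708],
       [-0.99995214,  0.00451891, -0.00867705,  0.0162673 ],
       [ 0.00750611, -0.21446475, -0.97670289,  1.03581777],
       [ 0.        ,  0.        ,  0.        ,  1.        ]])}
```

View pics/scene0.png

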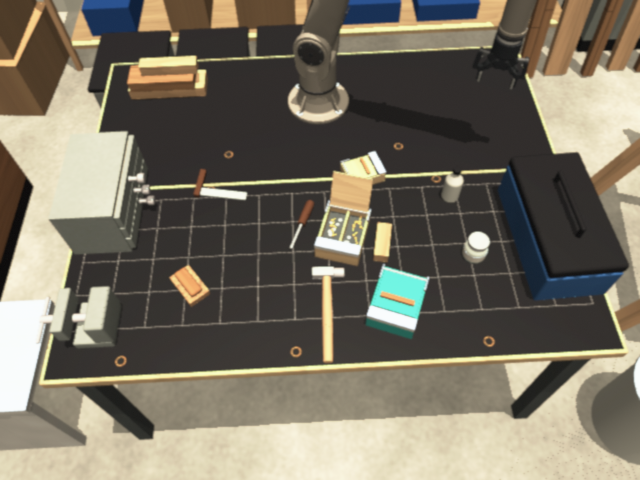

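View pics/top0.png

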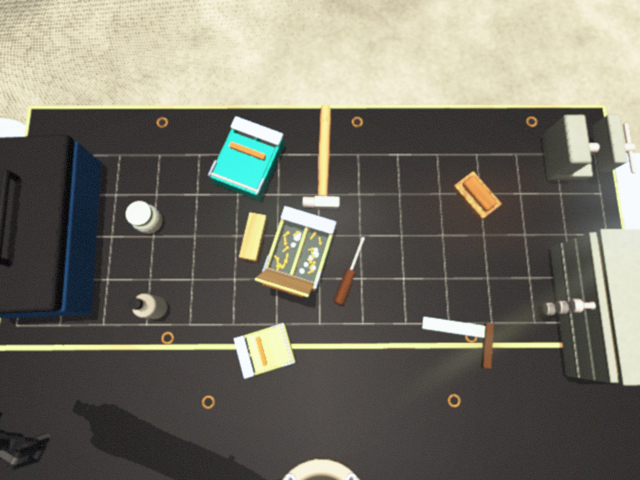

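```bash
cat > h.py <<'E'
import numpy as np,cv2
from bench import get_obs, viewer, r
def ray(n,u,v,z):
    c=viewer.calibration(n);K=c["K"];P=c["pose"]
    d=P[:3,:3]@np.linalg.inv(K)@np.array([u,v,1.]);o=P[:3,3]
    return o+d*(z-o[2])/d[2]
def proj(n,p):
    c=viewer.calibration(n);K=c["K"];P=c["pose"]
    q=K@(P[:3,:3].T@(np.asarray(p)-P[:3,3]));return q[:2]/q[2]
E
python3 - <<'E'
import cv2
a=cv2.imread("pics/top0.png")[190:310,230:390];b=cv2.imread("pics/scene0.png")[160:280,290:420]
cv2.imwrite("pics/topc.png",cv2.resize(a,None,fx=5,fy=5,interpolation=cv2.INTER_CUBIC))
cv2.imwrite("pics/scenec.png",cv2.resize(b,None,fx=5,fy=5,interpolation=cv2.INTER_CUBIC))
E
```

```text
(no output)
```

View pics/topc.png

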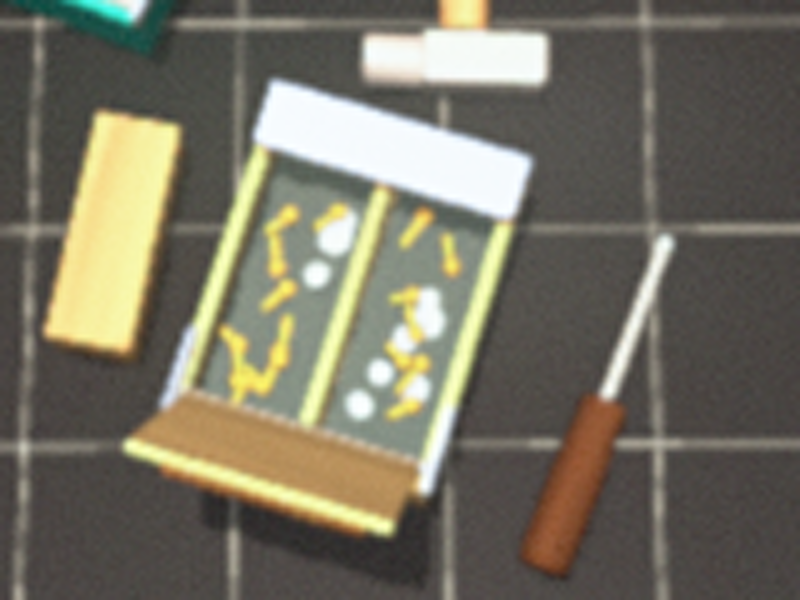

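View pics/scenec.png

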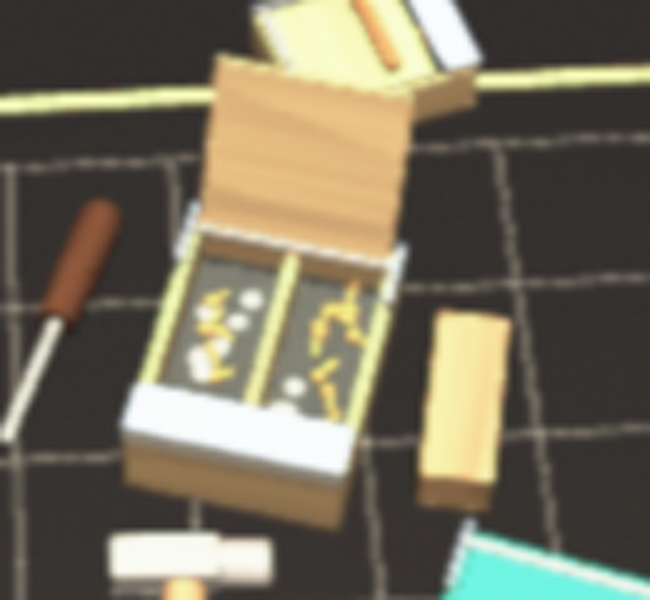

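Candidates: turquoise box at top (247,155), which is excluded; small yellow box at (265,350); plywood box at (297,250), open and larger. The last is the target, and the crop confirms it: flap up, lip at the far side. Next I measure the lip.

```bash
cat > m.py <<'E'
from h import *
def lip(n,box,img):
    x0,y0,x1,y1=box
    im=cv2.resize(img[y0:y1,x0:x1],None,fx=4,fy=4,interpolation=cv2.INTER_CUBIC)
    hsv=cv2.cvtColor(im,cv2.COLOR_BGR2HSV)
    m=((hsv[:,:,1]<45)&(hsv[:,:,2]>190)).astype(np.uint8)
    cs,_=cv2.findContours(m,cv2.RETR_EXTERNAL,cv2.CHAIN_APPROX_NONE)
    c=max(cs,key=cv2.contourArea)
    b=cv2.boxPoints(cv2.minAreaRect(c))
    a=cv2.approxPolyDP(c,8,True).reshape(-1,2)
    return [(p+.5)/4-.5+np.array([x0,y0]) for p in a]
if __name__=="__main__":
    for n,box in(("top",(275,200,345,240)),("scene",(305,230,375,258))):
        q=lip(n,box,cv2.imread(f"pics/{n}0.png"))
        P=np.array([ray(n,*p,.063) for p in q]);print(n,np.round(q,1).tolist());print(P.round(4).tolist())
        print("len",[round(float(np.linalg.norm(P[i]-P[i-1])),4) for i in range(len(P))],"c",P.mean(0).round(4))
    # flap top edge corners and hinge corners
    t=lambda x,y:(230+x/5,190+y/5)
    s=lambda x,y:(290+x/5,160+y/5)
    def tri(a,b):
        A=[]
        for n,p in(("top",a),("scene",b)):
            c=viewer.calibration(n);K=c["K"];M=np.linalg.inv(c["pose"]);A.append((K@M[:3],p))
        X=cv2.triangulatePoints(A[0][0],A[1][0],np.array(A[0][1],float).reshape(2,1),np.array(A[1][1],float).reshape(2,1));return (X[:3]/X[3]).ravel()
    print("flap top corner front L/R", tri(t(127,441),s(413,97)).round(4),tri(t(392,530),s(217,57)).round(4))
    print("flap bottom inner", tri(t(193,393),s(390,262)).round(4),tri(t(418,464),s(205,228)).round(4))
E
python3 m.py
```

```text
top [[283.9, 206.1], [280.9, 218.4], [329.9, 233.6], [332.4, 232.1], [334.9, 220.9]]
[[0.6545, 0.0785, 0.063], [0.6252, 0.0851, 0.063], [0.5888, -0.0269, 0.063], [0.5923, -0.0326, 0.063], [0.6188, -0.0387, 0.063]]
len [0.1225, 0.03, 0.1177, 0.0067, 0.0272] c [0.6159 0.0131 0.063 ]
scene [[314.4, 243.6], [355.9, 254.1], [360.6, 246.9], [347.1, 239.9], [319.4, 235.9]]
[[0.6162, -0.0389, 0.063], [0.6567, 0.0726, 0.063], [0.6344, 0.0875, 0.063], [0.6095, 0.0523, 0.063], [0.5917, -0.0238, 0.063]]
len [0.0288, 0.1185, 0.0268, 0.0432, 0.0781] c [0.6217 0.0299 0.063 ]
flap top corner front L/R [0.4753 0.13   0.1561] [0.4392 0.0236 0.155 ]
flap bottom inner [0.5114 0.1175 0.0495] [0.4787 0.0136 0.0472]
```

```bash
cat > g.py <<'E'
from h import *
from scipy.spatial.transform import Rotation as Ro
yaw=-0.30; ex=np.array([np.cos(yaw),np.sin(yaw),0]); ey=np.array([-np.sin(yaw),np.cos(yaw),0]); ez=np.array([0,0,1.])
H=np.array([0.4922,0.0643,0.052])
# X,Y,Z of front-bottom corner of shut fingers relative to hinge, tray axes (m)
def tcp(X,Y,Z,half=.011,tip=.022): return H+(X-half)*ex+Y*ey+(Z+tip)*ez
Rd=Ro.from_matrix(np.array([-ex,ey,-ez]).T)
def state():
    o=get_obs();p=o["eef_pos"];d=p-H
    R=Ro.from_rotvec(o["tool_rot"])
    print("t",round(o["t"],2),"tcp",p.round(4),"XYZ mm",(1e3*np.array([d@ex+.011,d@ey,d[2]-.022])).round(1),"F tray",np.round([o["force"]@ex,o["force"]@ey,o["force"][2]],2),"w",round(o["width"],4),"roterr",(R.inv()*Rd).as_rotvec().round(4))
    return o,R
def to(X,Y,Z):
    o,R=state();print("tool cm",(100*R.inv().apply(tcp(X/1e3,Y/1e3,Z/1e3)-o["eef_pos"])).round(2))
E
python3 - <<'E'
from g import *
to(-65,0,120)
for n,p in(("small box",(265,350)),("glue",(150,307)),("jar",(144,216))): print(n,ray("top",*p,.04))
E
```

```text
t 0.1 tcp [0.2123 0.5067 0.2523] XYZ mm [-387.2  339.9  178.3] F tray [-1.12 -0.06 -0.15] w 0.0858 roterr [-0.0021 -0.     -0.0967]
tool cm [-35.35 -30.71   5.9 ]
small box [0.33167929 0.11854606 0.04      ]
glue [0.42697108 0.37790916 0.04      ]
jar [0.63864645 0.40760022 0.04      ]
```

```bash
python3 -m handwheel '[{"travel":[-2.9,-2.5,0],"rot":[0,0,-0.03]},{"travel":[-5.8,-5,0],"rot":[0,0,-0.096]},{"travel":[-8.7,-7.5,0],"rot":[0,0,-0.096]},{"travel":[-11.6,-10,0],"rot":[0,0,-0.096]},{"travel":[-14.5,-12.5,0],"rot":[0,0,-0.096]},{"travel":[-17.4,-15,0],"rot":[0,0,-0.096]},{"travel":[-20.3,-17.5,0],"rot":[0,0,-0.096]},{"travel":[-23.2,-20,0],"rot":[0,0,-0.096]},{"travel":[-26,-22.5,0],"rot":[0,0,-0.096]},{"travel":[-28,-24.3,0],"rot":[0,0,-0.096]}]' 1; python3 -c "
from g import *
to(-65,0,120)"
```

```text
t: 0.93
eef_pos: [0.3778, 0.171, 0.2531]
tool_rot: [0.477, 3.105, -0.002]
force: [0.3, -0.6, 0.8]
width: -0.0
t 0.93 tcp [0.3778 0.171  0.2531] XYZ mm [-129.8   68.2  179.1] F tray [ 0.46 -0.46  0.82] w -0.0 roterr [-0.0011  0.0004 -0.0046]
tool cm [-6.51 -6.78  5.92]
```

```bash
python3 -m handwheel '[{"travel":[-2,-3,0],"rot":[0,0,-0.004]},{"travel":[-4,-5.5,0],"rot":[0,0,-0.004]},{"travel":[-5.7,-6.8,1.5],"rot":[0,0,-0.004]},{"travel":[-5.7,-6.8,4],"rot":[0,0,-0.004]},{"travel":[-5.7,-6.8,5.9],"rot":[0,0,-0.004]},{"travel":[-5.7,-6.8,5.9],"rot":[0,0,-0.004]},{"travel":[-5.7,-6.8,5.9],"rot":[0,0,-0.004]}]'; python3 -c "
from g import *
to(-65,0,58)
for n,b in(('top',(230,200,350,310)),('scene',(290,110,410,260))):
    im=viewer.get_image(n)[:,:,::-1]
    cv2.imwrite(f'pics/{n}1.png',cv2.resize(im[b[1]:b[3],b[0]:b[2]],None,fx=4,fy=4,interpolation=cv2.INTER_CUBIC))
"
```

```text
t: 1.52
eef_pos: [0.4102, 0.0929, 0.1935]
tool_rot: [-0.464, -3.104, 0.002]
force: [0.7, 0.1, 0.5]
width: -0.0002
t 1.52 tcp [0.4102 0.0929 0.1935] XYZ mm [-75.8   3.1 119.5] F tray [0.68 0.28 0.48] w -0.0002 roterr [-0.0019 -0.0024  0.0033]
tool cm [-1.1  -0.3   6.15]
```

View pics/top1.png

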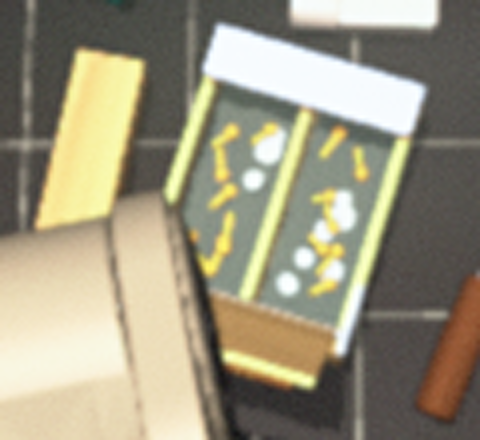

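View pics/scene1.png

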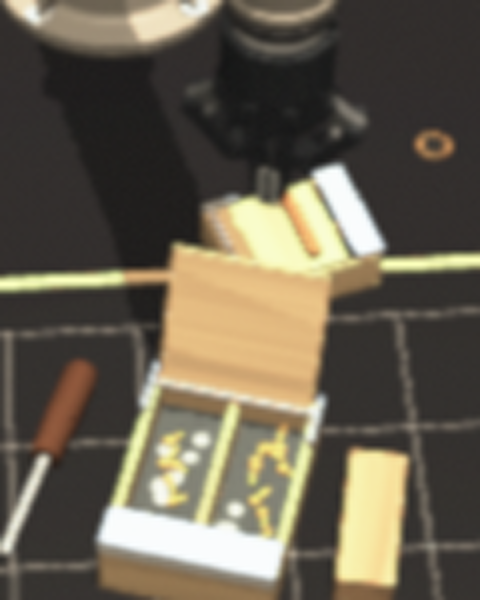

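```bash
python3 -c "
from g import *
p=get_obs()['eef_pos'];print(proj('scene',p-[0,0,.022]),proj('scene',p-[0,0,.009]), proj('scene',p-[0,0,.022]+.011*ex), proj('scene',p-[0,0,.022]-.011*ex))"
```

```text
[357.41799621 158.40484334] [357.59488732 155.34193572] [356.57756121 161.35061459] [358.25230648 155.48053964]
```

```bash
python3 -m handwheel '[{"travel":[0,-0.3,2],"rot":[0,0,0.003]},{"travel":[0,-0.3,4],"rot":[0,0,0.003]},{"travel":[0,-0.3,6.1],"rot":[0,0,0.003]},{"travel":[-0.8,-0.3,6.1],"rot":[0,0,0.003]},{"travel":[-1.6,-0.3,6.1],"rot":[0,0,0.003]},{"travel":[-2.4,-0.3,6.1],"rot":[0,0,0.003]},{"travel":[-2.8,-0.3,6.1],"rot":[0,0,0.003]},{"travel":[-2.8,-0.3,6.1],"rot":[0,0,0.003]}]'; python3 -c "
from g import *
to(-38,0,58)"
```

```text
t: 2.28
eef_pos: [0.4399, 0.0817, 0.1349]
tool_rot: [0.47, 3.102, 0.002]
force: [-0.4, 0.1, -0.6]
width: 0.0001
t 2.28 tcp [0.4399 0.0817 0.1349] XYZ mm [-44.1   1.2  60.9] F tray [-0.41 -0.07 -0.56] w 0.0001 roterr [ 0.0017  0.004  -0.001 ]
tool cm [-0.61 -0.12  0.29]
```

```bash
python3 -m handwheel '[{"travel":[-0.4,0,0.2],"rot":[0,0,0]},{"travel":[-0.8,0,0.2],"rot":[0,0,0]},{"travel":[-1.2,0,0.2],"rot":[0,0,0]},{"travel":[-1.6,0,0.2],"rot":[0,0,0]},{"travel":[-2.0,0,0.2],"rot":[0,0,0]},{"travel":[-2.4,0,0.2],"rot":[0,0,0]},{"travel":[-2.8,0,0.2],"rot":[0,0,0]},{"travel":[-3.2,0,0.2],"rot":[0,0,0]},{"travel":[-3.2,0,0.2],"rot":[0,0,0]}]'; cat > snap.py <<'E'
import sys
from g import *
k=sys.argv[1]
state()
out=[]
for n,b in(('top',(250,195,350,310)),('scene',(300,120,400,280))):
    im=viewer.get_image(n)[:,:,::-1]
    a=im[b[1]:b[3],b[0]:b[2]];out.append(cv2.resize(a,(int(a.shape[1]*560/a.shape[0]),560) if n=='scene' else (400,460),interpolation=cv2.INTER_CUBIC))
h=560
out=[cv2.copyMakeBorder(o,0,h-o.shape[0],0,0,cv2.BORDER_CONSTANT) for o in out]
cv2.imwrite(f'pics/s{k}.png',np.hstack(out))
E
python3 snap.py 2
```

```text
t: 3.03
eef_pos: [0.4687, 0.0722, 0.1314]
tool_rot: [0.47, 3.105, -0.0]
force: [-0.2, 0.2, 0.1]
width: 0.0001
t 3.03 tcp [0.4687 0.0722 0.1314] XYZ mm [-13.8   0.6  57.4] F tray [-0.27  0.15  0.12] w 0.0001 roterr [-0.0001  0.0012 -0.0004]
```

View pics/s2.png

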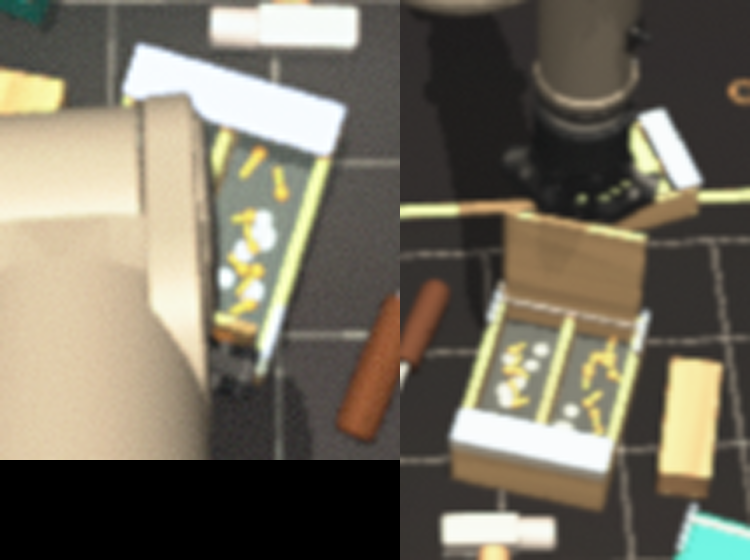

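```bash
python3 -m handwheel '[{"travel":[-0.5,0,0],"rot":[0,0,0]},{"travel":[-1.0,0,0.1],"rot":[0,0,0]},{"travel":[-1.5,0,0.1],"rot":[0,0,0]},{"travel":[-2.0,0,0.2],"rot":[0,0,0]},{"travel":[-2.6,0,0.2],"rot":[0,0,0]},{"travel":[-3.1,0,0.3],"rot":[0,0,0]},{"travel":[-3.6,0,0.4],"rot":[0,0,0]},{"travel":[-4.1,0,0.5],"rot":[0,0,0]},{"travel":[-4.6,0,0.7],"rot":[0,0,0]},{"travel":[-5.1,0,0.9],"rot":[0,0,0]}]'; python3 snap.py 3
```

```text
t: 3.97
eef_pos: [0.5165, 0.0574, 0.1219]
tool_rot: [-0.469, -3.105, 0.0]
force: [-2.1, -0.4, -0.4]
width: -0.0001
t 3.97 tcp [0.5165 0.0574 0.1219] XYZ mm [36.2  0.6 47.9] F tray [-1.87 -1.01 -0.4 ] w -0.0001 roterr [-0.0004 -0.0009  0.0003]
```

View pics/s3.png

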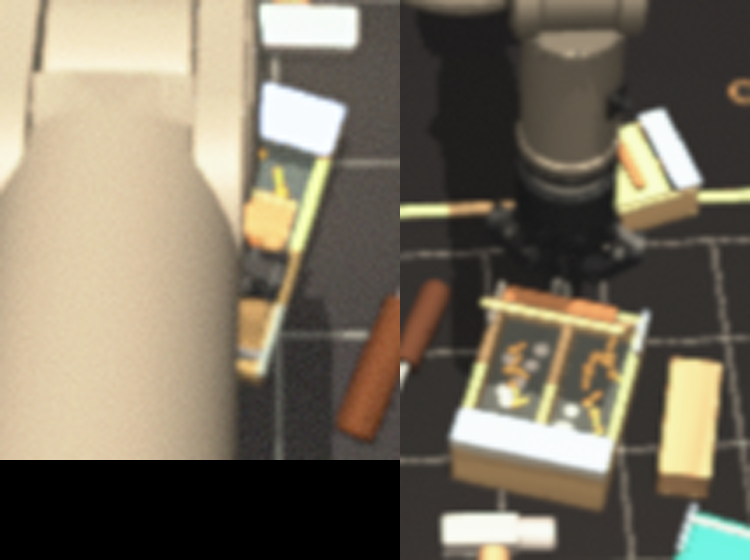

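```bash
python3 -m handwheel '[{"travel":[-0.4,0,0.4],"rot":[0,0,0]},{"travel":[-0.8,0,0.8],"rot":[0,0,0]},{"travel":[-1.1,0,1.2],"rot":[0,0,0]},{"travel":[-1.4,0,1.6],"rot":[0,0,0]},{"travel":[-1.7,0,2.0],"rot":[0,0,0]},{"travel":[-1.9,0,2.5],"rot":[0,0,0]},{"travel":[-2.1,0,3.0],"rot":[0,0,0]},{"travel":[-2.2,0,3.5],"rot":[0,0,0]},{"travel":[-2.2,0,3.5],"rot":[0,0,0]}]'; python3 snap.py 4
```

```text
t: 4.82
eef_pos: [0.5373, 0.0509, 0.0863]
tool_rot: [-0.469, -3.105, 0.001]
force: [0.6, -0.1, 1.6]
width: 0.0
t 4.82 tcp [0.5373 0.0509 0.0863] XYZ mm [58.   0.5 12.3] F tray [0.6  0.11 1.59] w 0.0 roterr [-0.0006 -0.0008  0.0001]
```

View pics/s4.png

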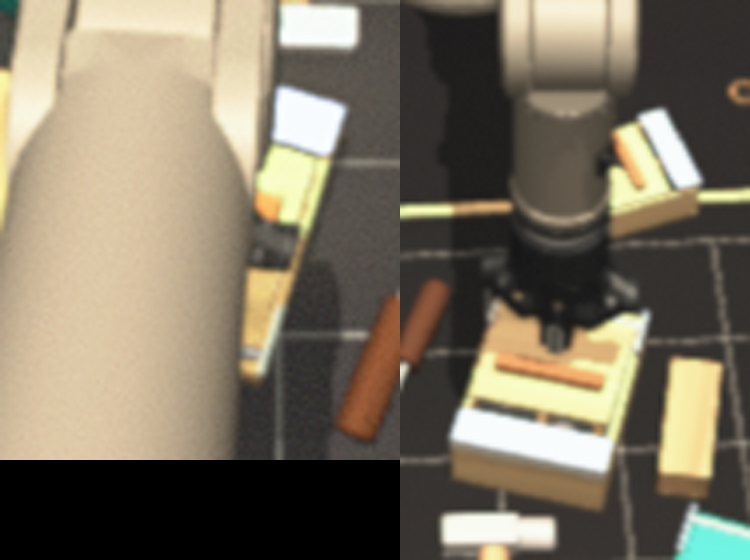

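The flap is nearly flat, and in scene there is still a dark gap before the lip (around (510,420) in the crop). I press it down now.

```bash
python3 -m handwheel '[{"travel":[-0.1,0,0.4],"rot":[0,0,0]},{"travel":[-0.1,0,0.7],"rot":[0,0,0]},{"travel":[-0.1,0,0.9],"rot":[0,0,0]},{"travel":[-0.1,0,1.0],"rot":[0,0,0]},{"travel":[-0.1,0,1.0],"rot":[0,0,0]}]'; python3 -c "
from g import *
state()"
```

```text
t: 5.33
eef_pos: [0.5383, 0.0507, 0.0771]
tool_rot: [-0.469, -3.106, 0.0]
force: [0.3, -0.7, 2.0]
width: 0.0001
t 5.33 tcp [0.5383 0.0507 0.0771] XYZ mm [59.1  0.6  3.1] F tray [ 0.52 -0.58  2.03] w 0.0001 roterr [-0.0002  0.      0.0002]
```

```bash
for i in 1 ; do python3 -m handwheel '[{"travel":[0,0,0.1],"rot":[0,0,0]},{"travel":[0,0,0.2],"rot":[0,0,0]},{"travel":[0,0,0.2],"rot":[0,0,0]}]'; done; python3 snap.py 5
```

```text
t: 5.58
eef_pos: [0.5384, 0.0506, 0.0761]
tool_rot: [-0.469, -3.106, -0.0]
force: [-0.9, -0.9, 7.3]
width: -0.0003
t 5.58 tcp [0.5384 0.0506 0.0761] XYZ mm [59.2  0.6  2.1] F tray [-0.62 -1.17  7.3 ] w -0.0003 roterr [ 0.0002 -0.0001  0.0002]
```

View pics/s5.png

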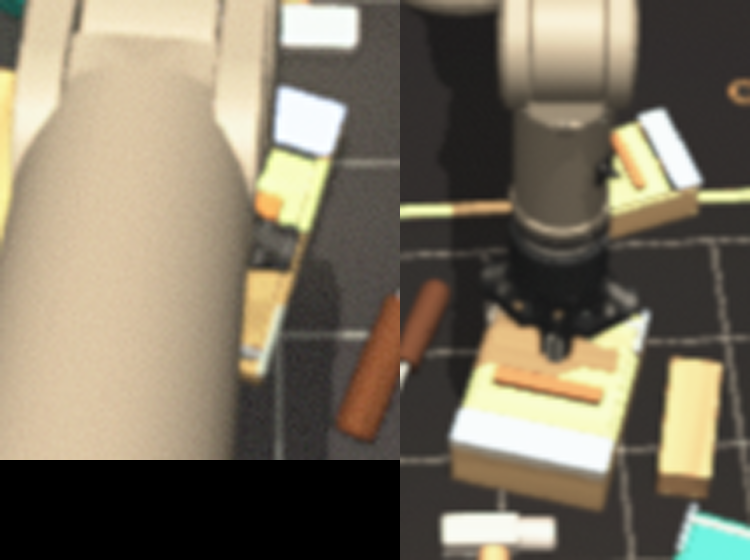

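```bash
python3 -m handwheel '[{"travel":[-0.3,0,0],"rot":[0,0,0]},{"travel":[-0.6,0,0],"rot":[0,0,0]},{"travel":[-0.9,0,0],"rot":[0,0,0]},{"travel":[-1.2,0,0],"rot":[0,0,0]},{"travel":[-1.5,0,0],"rot":[0,0,0]},{"travel":[-1.5,0,0],"rot":[0,0,0]}]'; python3 snap.py 6
```

```text
t: 6.18
eef_pos: [0.5521, 0.0463, 0.0761]
tool_rot: [-0.469, -3.105, -0.0]
force: [-3.1, -0.7, 8.5]
width: 0.0003
t 6.18 tcp [0.5521 0.0463 0.0761] XYZ mm [73.6  0.5  2.1] F tray [-2.73 -1.59  8.46] w 0.0003 roterr [-0.     -0.0018  0.0001]
```

View pics/s6.png

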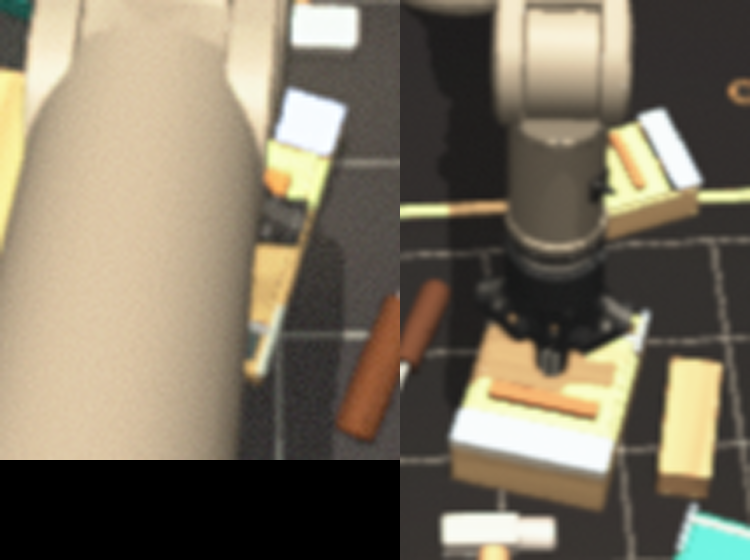

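```bash
python3 -m handwheel '[{"travel":[-0.2,0,0],"rot":[0,0,0]},{"travel":[-0.4,0,0],"rot":[0,0,0]},{"travel":[-0.6,0,0],"rot":[0,0,0]},{"travel":[-0.6,0,0],"rot":[0,0,0]}]'; python3 -c "
from g import *
state()";python3 -m handwheel '[{"travel":[-0.2,0,0],"rot":[0,0,0]},{"travel":[-0.4,0,0],"rot":[0,0,0]},{"travel":[-0.4,0,0],"rot":[0,0,0]}]'; python3 snap.py 7
```

```text
t: 6.62
eef_pos: [0.5554, 0.0453, 0.0757]
tool_rot: [-0.467, -3.099, -0.001]
force: [-7.3, 0.5, 11.4]
width: 0.0004
t 6.62 tcp [0.5554 0.0453 0.0757] XYZ mm [77.   0.5  1.7] F tray [-7.09 -1.68 11.36] w 0.0004 roterr [-0.0006 -0.0075  0.0006]
t: 6.87
eef_pos: [0.559, 0.0447, 0.0757]
tool_rot: [-0.467, -3.099, -0.002]
force: [-7.0, 0.6, 11.7]
width: -0.0003
t 6.87 tcp [0.559  0.0447 0.0757] XYZ mm [80.6  1.   1.7] F tray [-6.88 -1.5  11.66] w -0.0003 roterr [ 0.0001 -0.0079  0.0009]
```

View pics/s7.png

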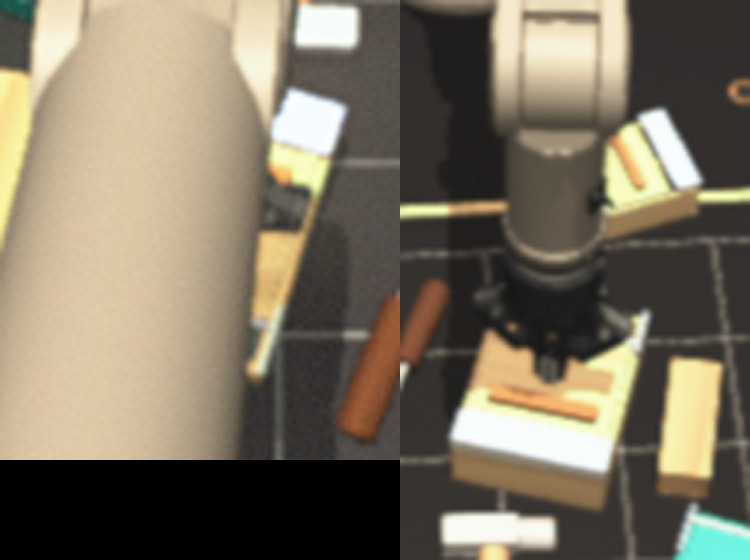

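```bash
cat > bat.py <<'E'
import sys
from g import *
for k in sys.argv[1:]:
    im=cv2.imread(f'pics/s{k}.png')[340:440,470:620]
    hsv=cv2.cvtColor(im,cv2.COLOR_BGR2HSV)
    m=((hsv[:,:,0]<17)&(hsv[:,:,1]>110)&(hsv[:,:,2]>110)).astype(np.uint8)
    m=cv2.morphologyEx(m,cv2.MORPH_OPEN,np.ones((3,3)))
    cs,_=cv2.findContours(m,cv2.RETR_EXTERNAL,cv2.CHAIN_APPROX_NONE);c=max(cs,key=cv2.contourArea)
    rr=cv2.minAreaRect(c);u=300+(rr[0][0]+70)/3.5;v=120+(rr[0][1]+340)/3.5
    p=ray('scene',u,v,.0665)-H;print(k,rr,"X mm",1e3*p@ex,"Y",1e3*p@ey)
E
python3 bat.py 5 6 7
```

```text
5 ((78.09501647949219, 42.68132781982422), (104.34097290039062, 20.770248413085938), 11.633633613586426) X mm 87.02179454484566 Y 2.76214132908682
6 ((73.68080139160156, 57.602054595947266), (105.32203674316406, 20.72859764099121), 12.33908748626709) X mm 101.67143138916867 Y 2.5730088729609384
7 ((71.89920806884766, 59.978782653808594), (108.5675277709961, 20.60104751586914), 11.888657569885254) X mm 104.19441393600911 Y 1.7110359419750343
```

```bash
python3 -m handwheel '[{"travel":[0,0,-0.1],"rot":[0,0,0]},{"travel":[-0.3,0,-0.1],"rot":[0,0,0]},{"travel":[-0.6,0,-0.1],"rot":[0,0,0]},{"travel":[-0.9,0,-0.1],"rot":[0,0,0]},{"travel":[-0.9,0,-0.1],"rot":[0,0,0]}]'; python3 snap.py 8; python3 -m handwheel '[{"travel":[-0.2,0,0],"rot":[0,0,0]},{"travel":[-0.2,0,0],"rot":[0,0,0]}]';python3 snap.py 9; python3 bat.py 8 9
```

```text
t: 7.38
eef_pos: [0.5715, 0.0409, 0.0762]
tool_rot: [0.469, 3.106, 0.001]
force: [-1.8, 0.9, 4.3]
width: 0.0002
t 7.38 tcp [0.5715 0.0409 0.0762] XYZ mm [93.7  1.1  2.2] F tray [-2.03  0.32  4.31] w 0.0002 roterr [0.0005 0.0005 0.0002]
t: 7.65
eef_pos: [0.5718, 0.0408, 0.076]
tool_rot: [-0.468, -3.104, -0.001]
force: [-4.0, 1.5, 5.8]
width: -0.0
t 7.65 tcp [0.5718 0.0408 0.076 ] XYZ mm [94.   1.1  2. ] F tray [-4.26  0.26  5.75] w -0.0 roterr [ 0.0002 -0.0029  0.0006]
8 ((69.76465606689453, 58.75196838378906), (113.39938354492188, 28.357242584228516), 7.650650978088379) X mm 103.46644289801172 Y -0.20147158063676596
9 ((71.1375503540039, 59.278812408447266), (116.23282623291016, 28.02349281311035), 7.431407928466797) X mm 103.69342847018233 Y 0.9721054532251278
```

View pics/s9.png

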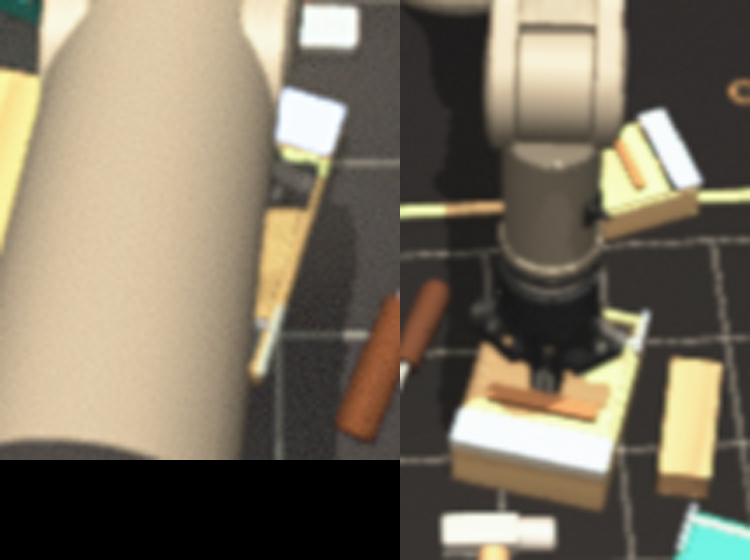

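```bash
python3 -m handwheel '[{"travel":[-0.2,0,0],"rot":[0,0,0]},{"travel":[-0.2,0,0],"rot":[0,0,0]}]'; python3 -c "
from g import *
state()"; python3 -m handwheel '[{"travel":[0.1,0,-0.2],"rot":[0,0,0]},{"travel":[0.4,0,-0.6],"rot":[0,0,0]},{"travel":[0.8,0,-1.5],"rot":[0,0,0]},{"travel":[0.8,0,-4],"rot":[0,0,0]},{"travel":[0.8,0,-8],"rot":[0,0,0]},{"travel":[0.8,0,-12],"rot":[0,0,0]},{"travel":[4,0,-14],"rot":[0,0,0]},{"travel":[8,0,-14],"rot":[0,0,0]},{"travel":[12,0,-14],"rot":[0,0,0]},{"travel":[15,0,-14],"rot":[0,0,0]}]'; python3 snap.py 10
```

```text
t: 7.92
eef_pos: [0.572, 0.0408, 0.0756]
tool_rot: [-0.467, -3.1, -0.001]
force: [-7.3, 2.8, 7.5]
width: 0.0003
t 7.92 tcp [0.572  0.0408 0.0756] XYZ mm [94.2  1.1  1.6] F tray [-7.84  0.55  7.48] w 0.0003 roterr [-0.0003 -0.0068  0.0009]
t: 8.75
eef_pos: [0.4298, 0.084, 0.2173]
tool_rot: [0.469, 3.104, 0.002]
force: [-0.8, 1.1, 0.7]
width: 0.0002
t 8.75 tcp [0.4298 0.084  0.2173] XYZ mm [-54.4   0.4 143.3] F tray [-1.06  0.79  0.75] w 0.0002 roterr [ 0.0019  0.0022 -0.0002]
```

View pics/s10.png

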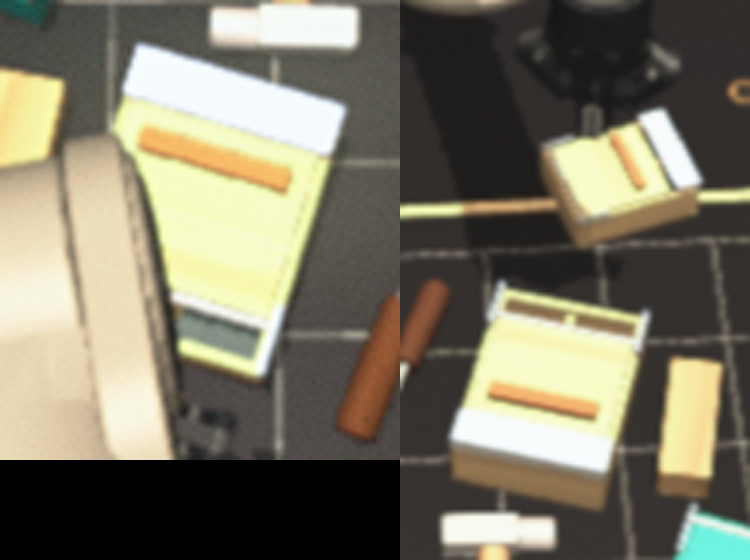

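The flap lies flat under the lip without help, and the arm is clear. I check the slide and whether the tray moved before handing in.

```bash
python3 - <<'E'
from g import *
from m import lip
im=viewer.get_image('top')[:,:,::-1].copy()
q=lip('top',(275,200,345,240),im);print(np.round([ray('top',*p,.063) for p in q],4).tolist())
x0,y0=275,215
c=cv2.resize(im[215:255,275:345],None,fx=4,fy=4,interpolation=cv2.INTER_CUBIC);h=cv2.cvtColor(c,cv2.COLOR_BGR2HSV)
m=((h[:,:,0]<17)&(h[:,:,1]>110)&(h[:,:,2]>110)).astype(np.uint8)
k=max(cv2.findContours(m,cv2.RETR_EXTERNAL,cv2.CHAIN_APPROX_NONE)[0],key=cv2.contourArea)
rr=cv2.minAreaRect(k);p=ray('top',x0+rr[0][0]/4,y0+rr[0][1]/4,.0665)-H
print(rr,"batten X",1e3*p@ex,"slide~",1e3*p@ex-81)
state()
E
```

```text
[[0.6545, 0.0785, 0.063], [0.63, 0.0863, 0.063], [0.6222, 0.0799, 0.063], [0.5894, -0.0246, 0.063], [0.5928, -0.0332, 0.063], [0.6188, -0.0387, 0.063]]
((129.97662353515625, 91.63713073730469), (112.76960754394531, 11.873615264892578), 13.760785102844238) batten X 94.03895789137724 slide~ 13.038957891377237
t 8.9 tcp [0.4303 0.0844 0.2171] XYZ mm [-54.1   0.9 143.1] F tray [ 1.09  0.47 -0.03] w 0.0001 roterr [0.0022 0.0016 0.0026]
```

```bash
python3 -m handwheel '[{"travel":[2,3,0],"rot":[0,0,0]},{"travel":[2,6,0],"rot":[0,0,0]},{"travel":[2,9,0],"rot":[0,0,0]},{"travel":[2,12,0],"rot":[0,0,0]},{"travel":[2,15,0],"rot":[0,0,0]},{"travel":[2,18,0],"rot":[0,0,0]},{"travel":[2,18,0],"rot":[0,0,0]}]'; python3 - <<'E'
from g import *
im=viewer.get_image('top')[:,:,::-1].copy();cv2.imwrite('pics/topf.png',im)
c=cv2.resize(im[195:305,255:350],None,fx=5.4,fy=5.4,interpolation=cv2.INTER_CUBIC)
im2=viewer.get_image('scene')[:,:,::-1].copy();cv2.imwrite('pics/scenef.png',im2)
cv2.imwrite('pics/c11.png',c)
cx,cy=H+(.072)*ex,0
T=H+.072*ex
for s in(0.013,.020):
  for nm,x,z in(("batten hinge-side top",.002+s,.0665),("batten lip-side top",.016+s,.0665),("flap rear top",-.069+s,.0545),("lip inner top",.05,.063),("tray rear top",-.08,.049)):
    for n in("top","scene"):
        P=T+x*ex;P[2]=z;u=proj(n,P);print(s,nm,n,u.round(1),((u-[255,195])*5.4).round(0) if n=="top" else "")
E
```

```text
t: 9.48
eef_pos: [0.4677, 0.2689, 0.2163]
tool_rot: [0.458, 3.104, 0.008]
force: [-0.8, 0.9, 1.3]
width: -0.0002
0.013 batten hinge-side top top [301.1 239.2] [249. 239.]
0.013 batten hinge-side top scene [341.4 229.1] 
0.013 batten lip-side top top [302.9 233.4] [259. 207.]
0.013 batten lip-side top scene [340.2 233.2] 
0.013 flap rear top top [291.9 269.7] [199. 404.]
0.013 flap rear top scene [346.9 211.4] 
0.013 lip inner top top [305.7 225.2] [274. 163.]
0.013 lip inner top scene [338.5 240.1] 
0.013 tray rear top top [288.8 280.2] [183. 460.]
0.013 tray rear top scene [348.7 205.9] 
0.02 batten hinge-side top top [302.  236.3] [254. 223.]
0.02 batten hinge-side top scene [340.8 231.2] 
0.02 batten lip-side top top [303.8 230.6] [264. 192.]
0.02 batten lip-side top scene [339.6 235.3] 
0.02 flap rear top top [292.8 266.8] [204. 388.]
0.02 flap rear top scene [346.4 213.3] 
0.02 lip inner top top [305.7 225.2] [274. 163.]
0.02 lip inner top scene [338.5 240.1] 
0.02 tray rear top top [288.8 280.2] [183. 460.]
0.02 tray rear top scene [348.7 205.9]
```

View pics/c11.png

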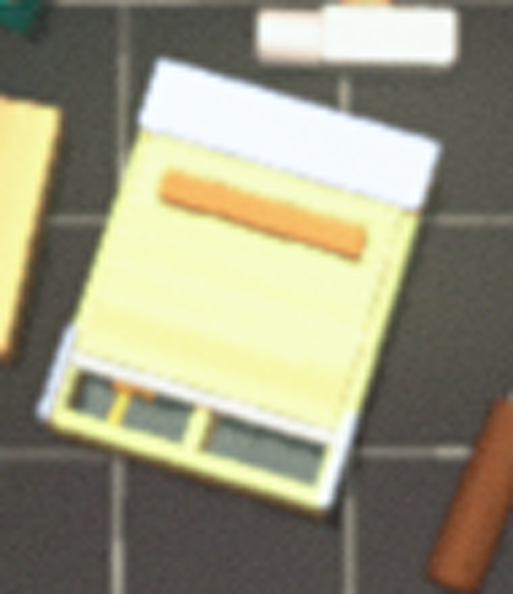

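Measured against the lip edge, the batten and the flap's rear edge fit a slide of about 20 mm. The earlier 13 mm reading came from a mask that caught only part of the batten. I hand in.

```bash
python3 -c "
from bench import r
print(r.hand_in())"
```

```text
the job is handed in; nothing more can be done
None
```

I shut the plywood box and handed the job in at about 9.5 s; no verdict is given. With shut fingers I pushed the flap over from behind, pressed it flat, and slid it forward. I finished with a push on the batten up to a hard stop, then lifted off and drew clear.

- **Slide:** The batten stopped the fingertip 94 mm from the hinge's starting place. That matches 20 mm of slide, fully home.
- **Shut unaided:** With the arm clear, both cameras show the flap flat beneath the lip. In the last top picture the batten and the flap's rear edge, held against the lip, also fit about 20 mm.
- **Forces and surroundings:** I read about 8 N level and 12 N down at most. The level peak was just over the 7 N that may shift the box, but the lip's outer corners measured the same after as before. The bystanders near the box look unmoved.
- **Readings that disagreed:** A first automatic batten measurement gave only 13 mm of slide. I set it aside because its mask covered only part of the batten. My assumed box position also lay about 2.6 mm off along the box in the last picture, so I relied on measurements relative to the lip.

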